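# Make up two cabinet fitting kits on the joiner's bench

### The arm

A 6-joint arm with a two-finger parallel gripper is mounted at the origin on the work surface. World frame = base frame: x ahead of the robot, y to its left, z up, the work surface at z = 0. Lengths are in mm, angles in rad, forces in N, time in s.
With the tool pointing down it reaches from about 400 to 925 mm from the base axis. Payload 12.5 kg.
Tool frame: the origin (TCP) lies at the very end of the fingers, on their centre line; the grasp point (between the pads) lies 19 mm behind it; z points along the fingers, x is the direction in which the jaws open and shut, and the axes are right-handed (so a half turn about z gives the same grasp; the last joint's range is limited). The gripper opens to 95 mm and grips with 3 to 60 N. Pads are 20 mm wide; open, the fingers measure 119 mm over their backs; the gripper's body (75 mm by 180 mm) begins 59 mm behind the grasp point.
Start: joints at [1.049, 0.491, 1.559, -0, 1.092, -0.106], TCP at [252.437, 571.771, 214.661] pointing down, gripper open.
Joint ranges: [-3.1, 3.1], [-0.84, 2.19], [0.05, 2.79], [-1.13, 4.28], [0.06, 2.93], [-2.69, 2.69]. Speed limits (rad/s): [2.22, 2.22, 2.79, 3.14, 3.14, 3.14].

### API

Orientations are given as [roll, pitch, yaw] about the fixed x, y, z axes, in that order (R = Rz(yaw) Ry(pitch) Rx(roll)).
In Python, from cell import env gives the robot as it stands.
- The arm moves only by the tool arm_command, never from a script. Its argument "motion" is one flat list of numbers, 7 for each row, row after row: the opening, from -1 (shut) to 1 (fully open), then the shift along the tool's x, y, z in mm, then the turn, a rotation vector about the tool's x, y, z in degrees. In form: [fingers, dx, dy, dz, rx, ry, rz, fingers, dx, dy, dz, rx, ry, rz, ...]. A call has 1 to 20 rows; each row is the pose to reach, as a shift and turn from the pose commanded when the call began, along the tool's axes at that moment; what a row does not reach only later rows make up. A row lasts 1/10 s, in which the tool goes at most 50 mm and 8.59 degrees, less where a joint would pass 70% of its speed; a pose out of reach is approached as far as the arm can. A call with a gripper value outside its range is refused whole. The fingers move at their own pace and stop on an object; the grip force is fixed at half the most. Time passes only in rows, so rows that repeat a pose let the fingers close. It gives the time, the measured TCP pose, the force and the opening at its end, in the units of the state.
- env.state(): the state, without advancing time (a new reading comes with each control period).
- env.read_camera(name): name is "scene" or "top"; returns (picture, depth): 384x512x3 uint8, red, green, blue; 384x512 float32, mm along the optical axis (not along the pixel's ray), 0 where there is no reading.
- env.calibration(name): a dict with "fx", "fy", "cx", "cy" (pixels), "distortion" ([k1, k2, p1, p2, k3] as OpenCV has them; the pictures are not rectified), "cam_to_world" (4x4, takes a point from camera to world coordinates). Camera axes: x right, y down, z forward; pixel columns grow to the right and rows downward; lengths in mm; the calibration is good to about 2 mm. A picture is of the moment at which its call begins. calibration takes no time and is no camera call.
- env.job_done(): hands the job in, once; it reports no verdict.
Trained networks look in the newest picture that a camera, given by its name, has taken for a name from the list of things; names that differ only in an ending like _2 or _b are one class to them, and where a whole thing is asked for, a point or a joint stands for the part that bears it (a point fixed in the world has none). Each returns a list of dicts, best first, with "confidence" (0 to 1); they miss things now and then, are a little off and sometimes report something else, mostly with a low value. They report only what shows in the picture. A call takes as long as a camera call. They do not tell look-alikes from the thing itself.
- env.recognise(camera, label): "location" ([column, row] in pixels, amid what is visible of it).
- env.silhouettes(camera, label): "region" (384x512 bool, what is visible of it) and "location" ([column, row] in pixels, amid what is visible of it).
- env.spot_point(camera, label): "location" ([column, row] in pixels: a listed point, or the origin of a listed thing).
The state is a dict: "t": time; "joints": joint angles; "qvel": joint speeds; "tau": joint torques, N m; "eef_pos": TCP position; "tcp_rot": TCP orientation; "ft_force": force on the tool from outside, world axes, zero at the start; "moment": the same for the moment, N m; "opening": opening from 0.0 (shut) to 1.0 (fully open).
Only numpy, scipy, OpenCV 4.12 (cv2) and the standard library are available. Lean on these libraries where they do the work, as an engineer would, in place of code of your own. Each camera call takes 0.05 s, during which the arm holds its last target.

### The job

Make up the two fitting kits from the loose parts on the bench. On the kit board with three pockets, lay the long cleat in the long pocket and stand the steel angle bracket and the furniture foot in the two square pockets, one in each, either way round; on the kit board with two pockets, stand the turned knob in the square pocket and lay the short cleat in the oblong one. Every part must end upright as it stood on the bench, flat on the floor of its pocket and let go; leave the glue bottle, the mallet and the marking gauge where they are.

Things in the scene. Friction and masses are not known exactly. Their poses are not given: they have to be found in the camera images.
- board3: kit board with three pockets, fixed to the bench: dark wooden rims, grey-lined pocket floors, 158 (x) x 172 (y) x 14 mm with flat-bottomed pockets 8 mm deep (pocket floor 6 mm, board top 14 mm above the bench). Origin: centre of its underside. Long pocket: 58 (x) x 152 (y) mm, centre at x -40, y 0 mm. Two square pockets, 72 x 72 mm, centres at x +33, y +40 and x +33, y -40 mm. z up; it may be turned up to 0.35 rad and stand on the left or on the right
- board2: kit board with two pockets, fixed to the bench: same make and thickness, 92 (x) x 190 (y) x 14 mm, pockets 8 mm deep (floor 6 mm above the bench). Origin: centre of its underside. Square pocket 72 x 72 mm, centre at x 0, y -49 mm. Oblong pocket 54 (x) x 90 (y) mm, centre at x 0, y +40 mm. z up; turned up to 0.35 rad, on the side where the other board is not
- long_cleat: long cleat: loose brown wooden bar 100 (x) x 26 (y) x 26 (z) mm with two dark screw holes in its top, lying flat, about 50 g. Origin: centre of its underside; x along its length, z up
- short_cleat: short cleat: loose brown wooden bar 60 (x) x 26 (y) x 26 (z) mm with one dark screw hole in its top, lying flat, about 30 g. Origin: centre of its underside; x along its length, z up
- bracket: steel angle bracket (L shape), loose, about 110 g, all 6 mm thick and 30 mm wide (y): flat leg 45 mm long lying on the bench from x -22.5 to +22.5 mm, upright leg 45 mm high at its -x end (x -22.5 to -16.5 mm). Origin: centre of the underside of the flat leg; z up. Easily gripped over its 30 mm width (along y) at the upright leg, above the flat leg
- knob: turned wooden drawer knob standing on its foot, loose, about 30 g: head 36 mm across between 19 and 28 mm height, waist 18 mm across at 12 mm height, foot 26 mm across, 34 mm high in all. Origin: centre of its underside; z up
- foot: turned wooden furniture foot, standing, loose, about 60 g: plain cylinder 44 mm across from 10 to 45 mm height, narrowing to 36 mm at the bottom, with a steel stud 10 mm across and 12 mm high standing on its flat top (57 mm in all). Origin: centre of its underside; z up
- glue: bystander: white glue bottle, 48 mm across, 120 mm tall, beyond the parts on the left; leave alone. Origin: centre of its underside
- mallet: bystander: joiner's wooden mallet lying on the bench, head 60 x 105 x 56 mm, handle 190 mm long to its +x, beyond the parts on the right; leave alone. Origin: centre of the head's underside
- gauge: bystander: wooden marking gauge, a bar 180 mm long (x from -30 to +150 mm) through a block 28 (x) x 62 (y) x 64 mm high (brass screw on top, 76 mm in all), beyond the parts in the middle; leave alone. Origin: centre of the block's underside
Things that resemble listed ones, but are neither listed nor needed, are in the scene too. Leave any green look-alike of the foot alone. What is shaped like the knob but purple is not meant.

How it is judged:
By the outcome, as a careful person would: the job done as asked, in the order asked, and still so for the second after the job is handed in, with the robot touching nothing.
It also fails if it takes over 109 s, if anything falls off the work surface, if the arm or the gripper's body presses on something with over 40 N, if the wrist force passes 120 N, or if a joint passes its speed limit or range.

## Working session

There is one attempt and no reset: what is moved stays moved. The work goes in short steps, Python scripts to look and compute and a tool call to move; the robot and the scene stay as the last step left them, time stands still between calls to the robot, and variables do not carry over. Pictures are saved under pics/ and viewed, and the job is handed in when it is done.

Besides the shell and the picture viewer there is one more tool, called after "Call:" by a JSON object that holds its "op" and its "data". arm_command: Moves the arm, as the interface text tells. Its arguments: {"type":"object","properties":{"motion":{"type":"array","items":{"type":"number"}}},"required":["motion"]}

```bash
ls; mkdir -p pics; python3 - <<'E'
from cell import env
import cv2
for n in ("scene","top"):
    p,d=env.read_camera(n)
    cv2.imwrite(f"pics/{n}0.png",cv2.resize(p[:,:,::-1],(768,576)))
    c=env.calibration(n); print(n,c)
print(env.state())
E
```

```text
pics
scene {'fx': 478.1651557033958, 'fy': 478.1651557033958, 'cx': 253.67477631181882, 'cy': 192.10831794860846, 'distortion': array([0.00284502, 0.        , 0.        , 0.        , 0.        ]), 'cam_to_world': array([[ 7.75195757e-01,  5.02002374e-01, -3.83490750e-01,
         9.56233812e+02],
       [ 6.31656121e-01, -6.07246118e-01,  4.81936403e-01,
        -4.74173962e+02],
       [ 9.05994917e-03, -6.15829335e-01, -7.87827486e-01,
         8.11076993e+02],
       [ 0.00000000e+00,  0.00000000e+00,  0.00000000e+00,
         1.00000000e+00]])}
top {'fx': 396.3017876353159, 'fy': 396.3017876353159, 'cx': 260.3055969509147, 'cy': 185.9808100256963, 'distortion': array([-0.12742647,  0.        ,  0.        ,  0.        ,  0.        ]), 'cam_to_world': array([[-2.88416063e-02, -9.91639688e-01,  1.25773170e-01,
         4.57709501e+02],
       [-9.99179812e-01,  2.50229916e-02, -3.18363539e-02,
         1.44255035e+01],
       [ 2.84229711e-02, -1.26588224e-01, -9.91548061e-01,
         1.04369300e+03],
       [ 0.00000000e+00,  0.00000000e+00,  0.00000000e+00,
         1.00000000e+00]])}
{'t': 0.1, 'joints': array([ 1.04942473e+00,  4.91490836e-01,  1.55937016e+00, -4.94098922e-06,
        1.09168153e+00, -1.05589025e-01]), 'qvel': array([-1.43135666e-03, -7.33868390e-04, -2.92390073e-04, -2.94237920e-05,
        1.93043530e-04, -1.02554222e-03]), 'tau': array([ 2.80588465e-03, -6.13627195e+01, -2.58608115e+01,  6.94302586e-02,
        4.69900563e-02, -9.94635593e-05]), 'eef_pos': array([252.31460673, 571.5865608 , 214.13174499]), 'tcp_rot': array([-3.14149690e+00,  9.45045529e-04,  1.15501608e+00]), 'ft_force': array([-1.02694868, -0.6255455 , -0.48063939]), 'moment': array([ 0.02691618, -0.06556774,  0.01294725]), 'opening': 0.9999822092687617}
```

View pics/scene0.png

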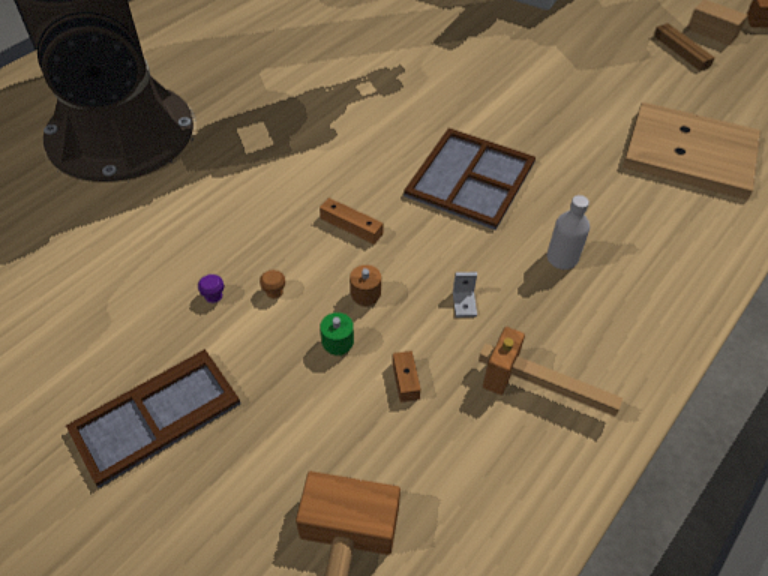

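View pics/top0.png

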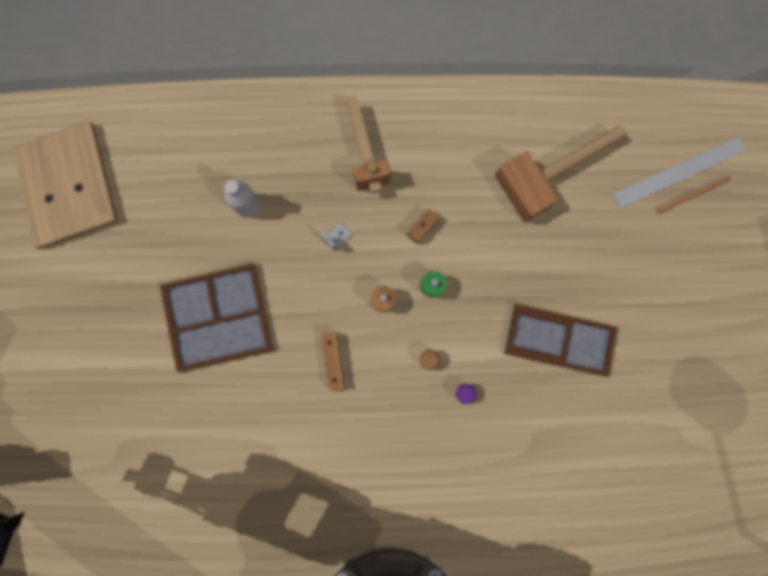

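```bash
cat > h.py <<'E'
from cell import env
import numpy as np, cv2
def ray(cam,uv):
    c=env.calibration(cam);K=np.array([[c['fx'],0,c['cx']],[0,c['fy'],c['cy']],[0,0,1]])
    p=cv2.undistortPoints(np.asarray(uv,float).reshape(-1,1,2),K,c['distortion']).reshape(-1,2)
    return np.c_[p,np.ones(len(p))],c['cam_to_world']
def world(cam,uv,z):  # on plane z
    r,T=ray(cam,uv); d=r@T[:3,:3].T; o=T[:3,3]
    return o+d*((z-o[2])/d[:,2])[:,None]
def cloud(cam,depth,mask):
    v,u=np.nonzero(mask&(depth>0)); r,T=ray(cam,np.c_[u,v])
    P=r*depth[v,u][:,None]
    return P@T[:3,:3].T+T[:3,3]
E
python3 - <<'E'
from h import *
np.set_printoptions(precision=1,suppress=True)
for cam in("top","scene"):
    p,d=env.read_camera(cam)
    np.savez(f"{cam}.npz",p=p,d=d)
    for l in "board3 board2 long_cleat short_cleat bracket knob foot glue mallet gauge".split():
        for i,s in enumerate(env.silhouettes(cam,l)):
            if s['confidence']<.3: continue
            m=s['region']; np.save(f"m_{cam}_{l}_{i}.npy",m)
            P=cloud(cam,d,m)
            zs=np.percentile(P[:,2],[5,50,95]) if len(P) else 0
            w=world(cam,[s['location']],0)[0]
            print(cam,l,i,round(s['confidence'],2),s['location'],m.sum(),"z",zs,"med",np.median(P,0), w[:2])
E
```

```text
top board3 0 0.75 [374.9, 224.8] 2487 z [ 2.6  7.6 15.3] med [ 473.9 -314.6    7.6] [ 477.6 -322.9]
top board3 1 0.56 [142.0, 209.2] 3899 z [ 2.7  6.6 15.2] med [529.7 289.1   6.6] [536.1 295.7]
top board2 0 0.75 [374.9, 224.8] 2487 z [ 2.6  7.6 15.3] med [ 473.9 -314.6    7.6] [ 477.6 -322.9]
top board2 1 0.56 [142.0, 209.2] 3899 z [ 2.7  6.6 15.2] med [529.7 289.1   6.6] [536.1 295.7]
top long_cleat 0 0.92 [219.8, 240.3] 386 z [21.7 25.2 28.6] med [447.9  85.   25.2] [449.8  90.9]
top short_cleat 0 0.49 [278.7, 149.0] 244 z [ 4.2 24.9 28. ] med [680.8 -78.2  24.9] [689.3 -71.6]
top bracket 0 0.63 [226.2, 158.3] 222 z [-1.2  5.4 44.9] med [668.5  73.    5.4] [667.1  70.1]
top knob 0 0.44 [290.9, 238.2] 167 z [-0.6 31.8 35.5] med [448.2 -81.6  31.8] [449.9 -95.4]
top knob 1 0.43 [310.0, 261.5] 150 z [25.  31.8 35.2] med [ 387.8 -138.7   31.8] [ 387.5 -143.5]
top foot 0 0.51 [255.0, 198.0] 247 z [29.5 44.5 49.3] med [553.1  -3.6  44.5] [558.4  -4.1]
top foot 1 0.51 [292.0, 188.4] 253 z [23.1 44.3 50.5] med [576.3 -88.8  44.3] [ 581.5 -103.3]
top glue 0 0.79 [160.4, 131.3] 424 z [ 19.8
[... 1204 characters left out ...]
  79.    7.8] [661.8  86. ]
scene knob 0 0.77 [185.4, 188.6] 259 z [ 3.4 31.4 35.7] med [454.4 -84.6  31.4] [441.6 -64.6]
scene knob 1 0.55 [141.7, 191.7] 254 z [ 5.1 31.7 36.1] med [ 394.6 -144.5   31.7] [ 375.3 -130.4]
scene foot 0 0.8 [224.1, 224.2] 538 z [10.5 44.2 49.7] med [583.3 -98.   44.2] [567.4 -81.1]
scene foot 1 0.6 [241.9, 190.5] 492 z [11.1 43.6 49. ] med [560.2 -12.3  43.6] [539.1   9.2]
scene glue 0 0.87 [379.7, 156.8] 956 z [  2.9  65.4 119.4] med [737.4 222.5  65.4] [719.2 285.6]
scene mallet 0 0.9 [233.6, 345.6] 3303 z [18.1 55.5 58.2] med [ 758.  -273.1   55.5] [ 746.5 -259.8]
scene gauge 0 0.92 [350.4, 251.4] 1772 z [22.5 41.1 65.7] med [802.4  17.9  41.1] [801.5  28.5]
```

```bash
cat > fit.py <<'E'
from h import *
def rect(cam,c,rad,z0,z1):
    f=np.load(f"{cam}.npz");P=cloud(cam,f['d'],f['d']>0)
    s=P[(np.hypot(P[:,0]-c[0],P[:,1]-c[1])<rad)&(P[:,2]>z0)&(P[:,2]<z1)]
    (x,y),(w,h),a=cv2.minAreaRect(s[:,:2].astype(np.float32))
    return np.array([x,y,w,h,a,len(s)]),s
if __name__=="__main__":
    np.set_printoptions(precision=1,suppress=True)
    for n,c,r,z0,z1 in [("board3",(532,287),130,11,18),("board2",(474,-320),120,11,18),("long",(450,84),60,20,32),
      ("short",(682,-80),45,20,32),("brk_up",(665,75),40,20,50),("brk_all",(665,75),40,4,50),("knob",(450,-83),30,17,40),("foot",(555,-8),35,40,49),("green",(578,-93),35,40,49),("purple",(390,-141),30,17,40),("gauge",(790,20),200,20,90),("glue",(735,225),60,20,130)]:
        for cam in("top","scene"):
            q,s=rect(cam,c,r,z0,z1); print(n,cam,q,s[:,:2].mean(0),s[:,2].mean())
E
python3 fit.py
```

```text
board3 top [ 530.9  289.6  160.6  171.8   11.8 1089. ] [530.6 290.7] 13.681347505349683
board3 scene [ 531.1  288.4  159.2  177.2   11.9 1106. ] [535.4 283.5] 13.882960036058009
board2 top [ 472.8 -316.9  192.9   93.4   75.1  951. ] [ 475.9 -308.6] 13.553407196738526
board2 scene [ 474.1 -317.1  189.8   96.1   75.4 2094. ] [ 477.1 -315. ] 14.29878481724226
long top [450.4  85.7 100.3  26.3   6.7 408. ] [450.   85.6] 25.29683124722466
long scene [451.5  84.1  99.5  28.3   6.5 437. ] [452.7  83.3] 25.715775000362846
short top [681.2 -77.8  26.   60.8  48.8 224. ] [681.  -77.5] 25.126985284392788
short scene [683.5 -77.6  25.9  61.5  48.4 387. ] [684.9 -79.3] 26.091456761546507
brk_up top [655.3  89.2  29.8   6.7  42.2  39. ] [654.3  88.5] 40.93548538595191
brk_up scene [657.9  88.2  29.6   9.9  37.4 135. ] [658.7  86.9] 35.59223801447599
brk_all top [657.7  70.3  54.4  58.6  49.8 158. ] [665.3  75.2] 14.790570264821499
brk_all scene [664.5  69.4  46.   48.5  44.  409. ] [665.7  78.3] 17.07249614637428
knob top [447.2 -81.1  33.5  33.2  87.7 155. ] [448.1 -80.5] 31.491320705527556
knob 
[... 211 characters left out ...]
 -6.5] 44.96414383754509
green top [577.4 -90.6  41.4  41.6  88.1 214. ] [578.  -90.7] 44.44247755708461
green scene [578.7 -91.6  43.   42.8  42.8 315. ] [579.5 -92.7] 45.07089715278409
purple top [ 386.8 -140.6   32.9   33.3   88.7  151. ] [ 387.1 -139.2] 31.116307493878878
purple scene [ 390.2 -141.9   35.2   33.4   67.1  223. ] [ 393.  -143.9] 31.24187565489902
gauge top [ 765.9  -19.6  195.   279.    79.2 1003. ] [771.3   0. ] 42.93154947971798
gauge scene [ 741.8   33.1  267.9  256.8   46.4 2267. ] [786.9   5.2] 41.11733611352293
glue top [729.9 234.9  43.5  47.3  38.8 414. ] [724.8 231.1] 79.2171123620075
glue scene [735.3 230.5  47.4  38.3  17.6 804. ] [737.4 224.1] 71.88857220551986
```

```bash
python3 - <<'E'
import numpy as np,cv2
a=np.load('scene.npz')['p'][:,:,::-1]; b=np.load('top.npz')['p'][:,:,::-1]
A=cv2.resize(a[165:265,120:340],(792,360),interpolation=cv2.INTER_CUBIC)
# 3.6x
B=cv2.resize(b[120:280,200:340],(231*1,264),interpolation=cv2.INTER_CUBIC)
cv2.imwrite('pics/cropA.png',A)
cv2.imwrite('pics/cropB.png',cv2.resize(b[130:280,200:340],(560,600),interpolation=cv2.INTER_CUBIC))
E
```

```text
(no output)
```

View pics/cropA.png

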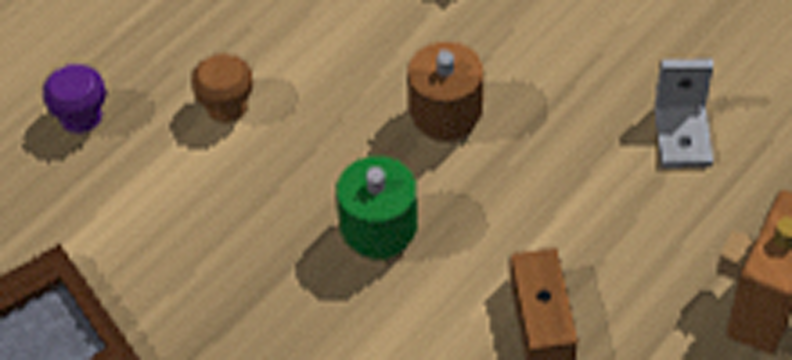

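View pics/cropB.png

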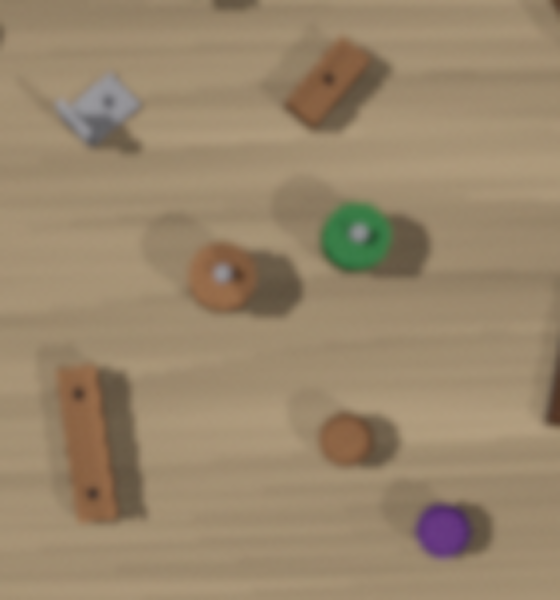

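```bash
cat > plan.py <<'E'
import sys
from h import *
s=env.state(); p=s['eef_pos'];r=s['tcp_rot'];y=r[2]
print("t",round(s['t'],2),"tcp",np.round(p,1),"rot deg",np.round(np.degrees(r),2),"open mm",round(s['opening']*95,1),"F",np.round(s['ft_force'],1))
R=cv2.Rodrigues(np.array([0,0,y]))[0]@np.diag([1.,-1,-1])
def go(x,yy,z,deg):
    d=R.T@(np.array([x,yy,z])-p); a=-(deg-np.degrees(y)); a=(a+180)%360-180
    print((x,yy,z,deg),"->",np.round(d,1),"rz",round(a,1))
v=list(map(float,sys.argv[1:]))
for i in range(0,len(v),4): go(*v[i:i+4])
E
python3 plan.py 451 85 110 96.7 451 85 10 96.7
```

```text
t 1.2 tcp [252.4 571.8 214.7] rot deg [180.    -0.    66.18] open mm 94.9 F [ 0.5 -0.   0.5]
(451.0, 85.0, 110.0, 96.7) -> [-365.1  378.3  104.7] rz -30.5
(451.0, 85.0, 10.0, 96.7) -> [-365.1  378.3  204.7] rz -30.5
```

Call:
{"op": "arm_command", "data": {"motion": [0.3,-365.1,378.3,104.7,0,0,-30.5,0.3,-365.1,378.3,104.7,0,0,-30.5,0.3,-365.1,378.3,104.7,0,0,-30.5,0.3,-365.1,378.3,104.7,0,0,-30.5,0.3,-365.1,378.3,104.7,0,0,-30.5,0.3,-365.1,378.3,104.7,0,0,-30.5,0.3,-365.1,378.3,104.7,0,0,-30.5,0.3,-365.1,378.3,104.7,0,0,-30.5,0.3,-365.1,378.3,104.7,0,0,-30.5,0.3,-365.1,378.3,104.7,0,0,-30.5,0.3,-365.1,378.3,104.7,0,0,-30.5,0.3,-365.1,378.3,104.7,0,0,-30.5,0.3,-365.1,378.3,104.7,0,0,-30.5,0.3,-365.1,378.3,104.7,0,0,-30.5]}}

```text
t: 2.6
eef_pos: [450.8, 85.7, 110.1]
tcp_rot: [3.141, -0.0, 1.688]
ft_force: [0.3, 0.3, -0.3]
opening: 0.651
```

```bash
python3 plan.py 451 85 10 96.7
```

```text
t 2.6 tcp [450.8  85.7 110.1] rot deg [ 1.7999e+02 -1.0000e-02  9.6710e+01] open mm 61.8 F [ 0.3  0.3 -0.3]
(451.0, 85.0, 10.0, 96.7) -> [ -0.7   0.2 100.1] rz 0.0
```

Call:
{"op": "arm_command", "data": {"motion": [0.3,-0.7,0.2,45,0,0,0,0.3,-0.7,0.2,75,0,0,0,0.3,-0.7,0.2,92,0,0,0,0.3,-0.7,0.2,100,0,0,0,0.3,-0.7,0.2,100,0,0,0,-1,-0.7,0.2,100,0,0,0,-1,-0.7,0.2,100,0,0,0,-1,-0.7,0.2,100,0,0,0,-1,-0.7,0.2,100,0,0,0,-1,-0.7,0.2,100,0,0,0,-1,-0.7,0.2,100,0,0,0,-1,-0.7,0.2,100,0,0,0]}}

```text
t: 3.8
eef_pos: [451.4, 84.3, 10.2]
tcp_rot: [3.141, -0.0, 1.687]
ft_force: [-0.2, 0.2, 5.7]
opening: 0.275
```

```bash
python3 plan.py 451 85 110 96.7 491.8 280.8 90 11.8 491.8 280.8 17 11.8
```

```text
t 3.8 tcp [451.4  84.3  10.2] rot deg [179.97  -0.    96.67] open mm 26.1 F [-0.2  0.2  5.7]
(451.0, 85.0, 110.0, 96.7) -> [  0.7  -0.4 -99.8] rz -0.0
(491.8, 280.8, 90.0, 11.8) -> [190.5  62.9 -79.8] rz 84.9
(491.8, 280.8, 17.0, 11.8) -> [190.5  62.9  -6.8] rz 84.9
```

Call:
{"op": "arm_command", "data": {"motion": [-1,0,0,-40,0,0,0,-1,0,0,-80,0,0,0,-1,190.5,62.9,-80,0,0,84.9,-1,190.5,62.9,-80,0,0,84.9,-1,190.5,62.9,-80,0,0,84.9,-1,190.5,62.9,-80,0,0,84.9,-1,190.5,62.9,-80,0,0,84.9,-1,190.5,62.9,-80,0,0,84.9,-1,190.5,62.9,-80,0,0,84.9,-1,190.5,62.9,-80,0,0,84.9,-1,190.5,62.9,-80,0,0,84.9,-1,190.5,62.9,-80,0,0,84.9,-1,190.5,62.9,-80,0,0,84.9,-1,190.5,62.9,-80,0,0,84.9,-1,190.5,62.9,-80,0,0,84.9,-1,190.5,62.9,-80,0,0,84.9]}}

```text
t: 5.4
eef_pos: [491.6, 280.8, 89.9]
tcp_rot: [-3.142, 0.0, 0.207]
ft_force: [0.3, -0.8, -1.3]
opening: 0.268
```

```bash
python3 plan.py 491.8 280.8 16.5 11.8; python3 - <<'E'
from h import *
p,d=env.read_camera("scene"); cv2.imwrite("pics/s1.png",cv2.resize(p[:,:,::-1],(768,576)))
E
```

```text
t 5.4 tcp [491.6 280.8  89.9] rot deg [-1.800e+02  1.000e-02  1.184e+01] open mm 25.5 F [ 0.3 -0.8 -1.3]
(491.8, 280.8, 16.5, 11.8) -> [ 0.2  0.  73.4] rz 0.0
```

View pics/s1.png

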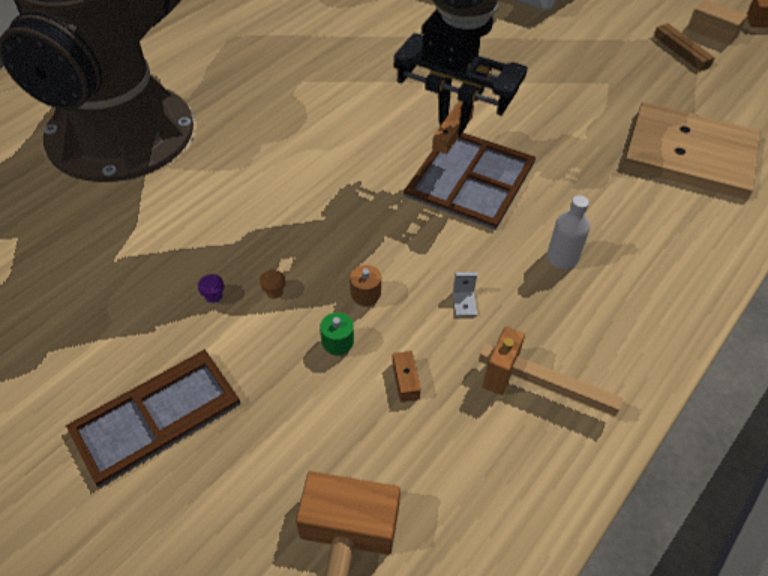

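Call:
{"op": "arm_command", "data": {"motion": [-1,0,0,35,0,0,0,-1,0,0,55,0,0,0,-1,0,0,67,0,0,0,-1,0,0,73.2,0,0,0,-1,0,0,73.2,0,0,0,-0.1,0,0,73.2,0,0,0,-0.1,0,0,73.2,0,0,0,-0.1,0,0,73.2,0,0,0,0,0,0,68,0,0,0,0,0,0,45,0,0,0,0.2,0,0,0,0,0,0,0.2,0,0,-20,0,0,0,0.2,0,0,-20,0,0,0]}}

```text
t: 6.75
eef_pos: [492.8, 281.4, 113.3]
tcp_rot: [-3.14, -0.006, 0.206]
ft_force: [0.1, -0.2, -0.7]
opening: 0.593
```

```bash
python3 plan.py 656.5 88.7 110 42.2 656.5 88.7 12 42.2
```

```text
t 6.75 tcp [492.8 281.4 113.3] rot deg [-179.93   -0.32   11.78] open mm 56.3 F [ 0.1 -0.2 -0.7]
(656.5, 88.7, 110.0, 42.2) -> [120.9 222.1   3.3] rz -30.4
(656.5, 88.7, 12.0, 42.2) -> [120.9 222.1 101.3] rz -30.4
```

Call:
{"op": "arm_command", "data": {"motion": [0.2,120.9,222.1,0,0,0,-30.4,0.2,120.9,222.1,0,0,0,-30.4,0.2,120.9,222.1,0,0,0,-30.4,0.2,120.9,222.1,0,0,0,-30.4,0.2,120.9,222.1,0,0,0,-30.4,0.2,120.9,222.1,0,0,0,-30.4,0.2,120.9,222.1,0,0,0,-30.4,0.2,120.9,222.1,0,0,0,-30.4,0.2,120.9,222.1,0,0,0,-30.4]}}

```text
t: 7.65
eef_pos: [654.4, 89.5, 109.8]
tcp_rot: [-3.141, 0.0, 0.738]
ft_force: [0.2, 0.7, -0.1]
opening: 0.601
```

```bash
python3 plan.py 656.5 88.7 12 42.2;  python3 - <<'E'
from h import *
p,d=env.read_camera("scene"); cv2.imwrite("pics/s2.png",cv2.resize(p[60:260,180:420,::-1],(720,600)))
p,d=env.read_camera("top"); np.savez("top2.npz",p=p,d=d)
E
```

```text
t 7.65 tcp [654.4  89.5 109.8] rot deg [-1.7996e+02  3.0000e-02  4.2260e+01] open mm 57.1 F [ 0.2  0.7 -0.1]
(656.5, 88.7, 12.0, 42.2) -> [ 1.1  2.  97.8] rz 0.1
```

View pics/s2.png

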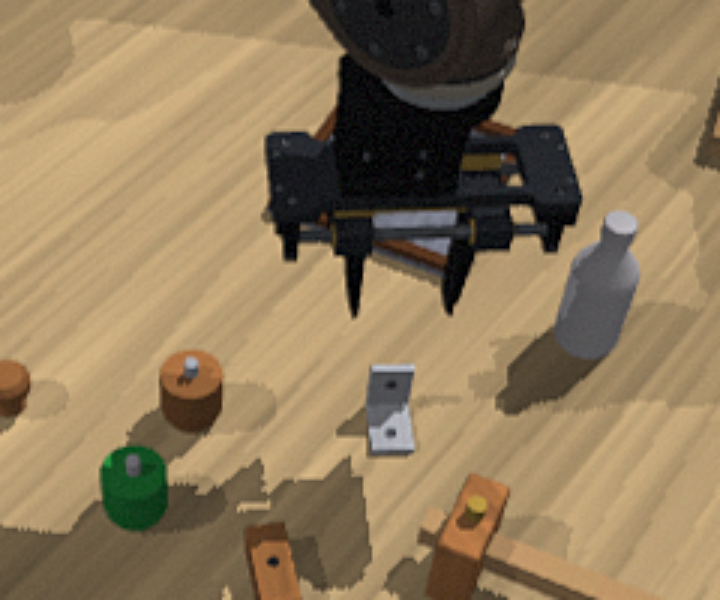

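Call:
{"op": "arm_command", "data": {"motion": [0.2,1.1,2,40,0,0,0,0.2,1.1,2,70,0,0,0,0.2,1.1,2,90,0,0,0,0.2,1.1,2,97.5,0,0,0,0.2,1.1,2,97.5,0,0,0,-1,1.1,2,97.5,0,0,0,-1,1.1,2,97.5,0,0,0,-1,1.1,2,97.5,0,0,0,-1,1.1,2,97.5,0,0,0,-1,1.1,2,97.5,0,0,0,-1,1.1,2,97.5,0,0,0]}}

```text
t: 8.85
eef_pos: [657.8, 87.4, 13.1]
tcp_rot: [3.141, -0.001, 0.736]
ft_force: [-1.0, 1.2, 6.5]
opening: 0.314
```

```bash
python3 plan.py 551.1 354 100 11.8;  python3 - <<'E'
import numpy as np,cv2
p=np.load("top2.npz")['p'];cv2.imwrite("pics/t2.png",cv2.resize(p[150:270,90:250,::-1],(640,480)))
E
```

```text
t 8.85 tcp [657.8  87.4  13.1] rot deg [ 1.7997e+02 -5.0000e-02  4.2180e+01] open mm 29.8 F [-1.   1.2  6.5]
(551.1, 354.0, 100.0, 11.8) -> [  99.9 -269.2  -86.9] rz 30.4
```

View pics/t2.png

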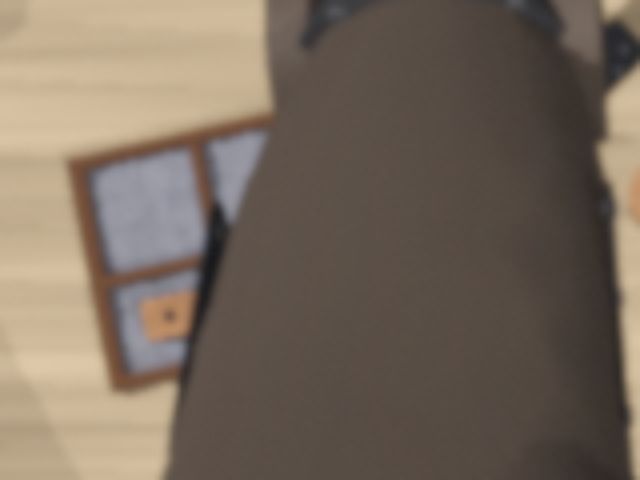

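Call:
{"op": "arm_command", "data": {"motion": [-1,0,0,-40,0,0,0,-1,0,0,-87,0,0,0,-1,99.9,-269.2,-86.9,0,0,30.4,-1,99.9,-269.2,-86.9,0,0,30.4,-1,99.9,-269.2,-86.9,0,0,30.4,-1,99.9,-269.2,-86.9,0,0,30.4,-1,99.9,-269.2,-86.9,0,0,30.4,-1,99.9,-269.2,-86.9,0,0,30.4,-1,99.9,-269.2,-86.9,0,0,30.4,-1,99.9,-269.2,-86.9,0,0,30.4,-1,99.9,-269.2,-86.9,0,0,30.4,-1,99.9,-269.2,-86.9,0,0,30.4,-1,99.9,-269.2,-86.9,0,0,30.4]}}

```text
t: 10.15
eef_pos: [551.3, 352.9, 99.4]
tcp_rot: [-3.142, 0.0, 0.204]
ft_force: [0.3, -0.4, -0.2]
opening: 0.313
```

```bash
python3 plan.py 551.1 354 19.5 11.8;  python3 - <<'E'
from h import *
p,d=env.read_camera("scene"); cv2.imwrite("pics/s3.png",cv2.resize(p[30:180,240:420,::-1],(720,600)))
E
```

```text
t 10.15 tcp [551.3 352.9  99.4] rot deg [-180.      0.     11.69] open mm 29.7 F [ 0.3 -0.4 -0.2]
(551.1, 354.0, 19.5, 11.8) -> [ 0.  -1.2 79.9] rz -0.1
```

View pics/s3.png

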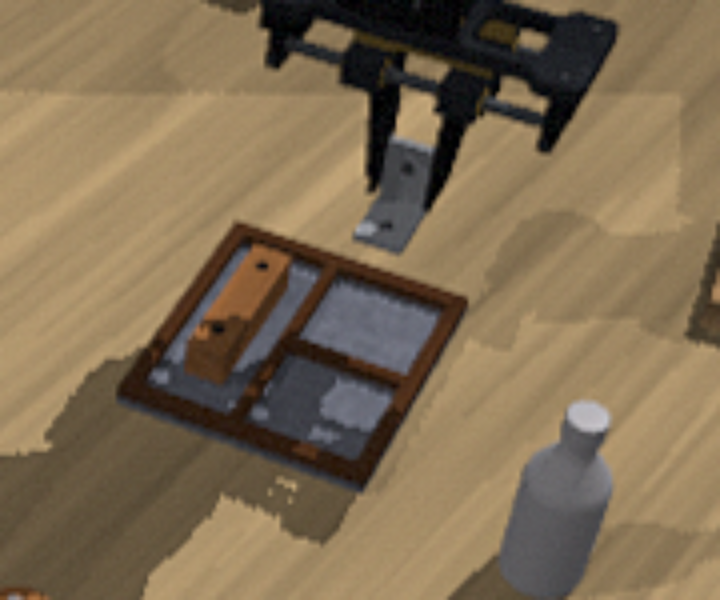

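Call:
{"op": "arm_command", "data": {"motion": [-1,0,0,40,0,0,0,-1,0,0,62,0,0,0,-1,0,0,74,0,0,0,-1,0,0,80,0,0,0,-1,0,0,80,0,0,0,-1,0,0,80,0,0,0]}}

```text
t: 10.8
eef_pos: [551.4, 354.1, 20.2]
tcp_rot: [-3.141, -0.001, 0.205]
ft_force: [0.5, 0.6, -1.0]
opening: 0.315
```

```bash
python3 plan.py 551.1 354 19.2 11.8
```

```text
t 10.8 tcp [551.4 354.1  20.2] rot deg [-1.7998e+02 -8.0000e-02  1.1770e+01] open mm 30.0 F [ 0.5  0.6 -1. ]
(551.1, 354.0, 19.2, 11.8) -> [-0.3 -0.   1. ] rz -0.0
```

Call:
{"op": "arm_command", "data": {"motion": [-1,0,0,1,0,0,0,-1,0,0,1,0,0,0,-0.1,0,0,1,0,0,0,-0.1,0,0,1,0,0,0,-0.1,0,0,1,0,0,0,0,0,0,-10,0,0,0,0,0,0,-40,0,0,0,0.4,0,0,-90,0,0,0,0.4,0,0,-110,0,0,0,0.4,0,0,-110,0,0,0,0.4,0,0,-110,0,0,0]}}

```text
t: 11.9
eef_pos: [550.6, 353.9, 129.7]
tcp_rot: [-3.141, -0.001, 0.206]
ft_force: [0.3, -0.3, -0.9]
opening: 0.695
```

```bash
python3 plan.py 554.5 -4 130 11.8
```

```text
t 11.9 tcp [550.6 353.9 129.7] rot deg [-1.7999e+02 -4.0000e-02  1.1780e+01] open mm 66.0 F [ 0.3 -0.3 -0.9]
(554.5, -4.0, 130.0, 11.8) -> [-6.930e+01  3.511e+02 -3.000e-01] rz -0.0
```

Call:
{"op": "arm_command", "data": {"motion": [0.4,-69.3,351.1,20,0,0,0,0.4,-69.3,351.1,20,0,0,0,0.4,-69.3,351.1,20,0,0,0,0.4,-69.3,351.1,20,0,0,0,0.4,-69.3,351.1,20,0,0,0,0.4,-69.3,351.1,20,0,0,0,0.4,-69.3,351.1,20,0,0,0,0.4,-69.3,351.1,20,0,0,0,0.4,-69.3,351.1,20,0,0,0,0.4,-69.3,351.1,20,0,0,0,0.4,-69.3,351.1,20,0,0,0]}}

```text
t: 13.0
eef_pos: [554.4, -2.5, 109.0]
tcp_rot: [-3.141, 0.001, 0.207]
ft_force: [-0.3, 1.0, -0.9]
opening: 0.702
```

```bash
python3 plan.py 554.5 -4 12 11.8;  python3 - <<'E'
from h import *
p,d=env.read_camera("scene"); cv2.imwrite("pics/s4.png",cv2.resize(p[70:250,180:400,::-1],(733,600)))
E
```

```text
t 13.0 tcp [554.4  -2.5 109. ] rot deg [-1.7998e+02  3.0000e-02  1.1880e+01] open mm 66.7 F [-0.3  1.  -0.9]
(554.5, -4.0, 12.0, 11.8) -> [-0.2  1.5 97. ] rz 0.1
```

View pics/s4.png

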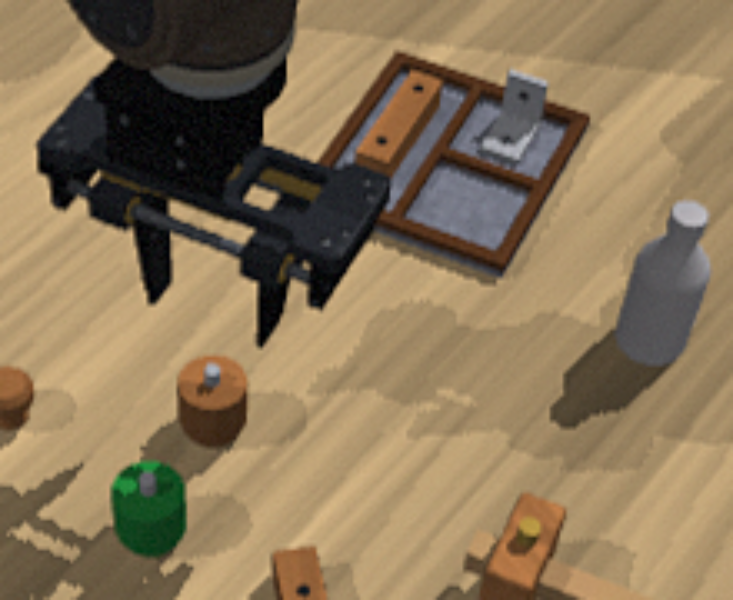

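Call:
{"op": "arm_command", "data": {"motion": [0.4,-0.2,1.5,35,0,0,0,0.4,-0.2,1.5,65,0,0,0,0.4,-0.2,1.5,88,0,0,0,0.4,-0.2,1.5,97,0,0,0,0.4,-0.2,1.5,97,0,0,0,-1,-0.2,1.5,97,0,0,0,-1,-0.2,1.5,97,0,0,0,-1,-0.2,1.5,97,0,0,0,-1,-0.2,1.5,97,0,0,0,-1,-0.2,1.5,97,0,0,0,-1,-0.2,1.5,97,0,0,0]}}

```text
t: 14.15
eef_pos: [555.1, -5.5, 13.1]
tcp_rot: [3.141, -0.001, 0.205]
ft_force: [-0.5, 1.5, 6.4]
opening: 0.457
```

```bash
python3 plan.py 571.5 256.6 110 11.8
```

```text
t 14.15 tcp [555.1  -5.5  13.1] rot deg [ 1.7998e+02 -7.0000e-02  1.1770e+01] open mm 43.5 F [-0.5  1.5  6.4]
(571.5, 256.6, 110.0, 11.8) -> [  69.6 -253.2  -96.9] rz -0.0
```

Call:
{"op": "arm_command", "data": {"motion": [-1,0,0,-40,0,0,0,-1,0,0,-90,0,0,0,-1,69.6,-253.2,-96.9,0,0,0,-1,69.6,-253.2,-96.9,0,0,0,-1,69.6,-253.2,-96.9,0,0,0,-1,69.6,-253.2,-96.9,0,0,0,-1,69.6,-253.2,-96.9,0,0,0,-1,69.6,-253.2,-96.9,0,0,0,-1,69.6,-253.2,-96.9,0,0,0,-1,69.6,-253.2,-96.9,0,0,0,-1,69.6,-253.2,-96.9,0,0,0,-1,69.6,-253.2,-96.9,0,0,0]}}

```text
t: 15.35
eef_pos: [571.4, 255.2, 109.4]
tcp_rot: [3.142, 0.0, 0.204]
ft_force: [0.6, 0.2, 0.0]
opening: 0.455
```

```bash
python3 plan.py 571.5 256.6 19.3 11.8
```

```text
t 15.35 tcp [571.4 255.2 109.4] rot deg [1.800e+02 1.000e-02 1.167e+01] open mm 43.2 F [0.6 0.2 0. ]
(571.5, 256.6, 19.3, 11.8) -> [ 0.4 -1.4 90.1] rz -0.1
```

Call:
{"op": "arm_command", "data": {"motion": [-1,0,-1,40,0,0,0,-1,0,-1,70,0,0,0,-1,0,-1,84,0,0,0,-1,0,-1,90,0,0,0,-1,0,-1,90,0,0,0,-1,0,-1,90,0,0,0,-1,0,-1,90,0,0,0]}}

```text
t: 16.05
eef_pos: [571.5, 257.6, 20.1]
tcp_rot: [-3.141, -0.001, 0.205]
ft_force: [-0.5, -0.6, -0.9]
opening: 0.455
```

```bash
python3 plan.py 571.5 256.6 19.3 11.8
```

```text
t 16.05 tcp [571.5 257.6  20.1] rot deg [-1.7999e+02 -8.0000e-02  1.1760e+01] open mm 43.3 F [-0.5 -0.6 -0.9]
(571.5, 256.6, 19.3, 11.8) -> [-0.2  1.   0.8] rz -0.0
```

Call:
{"op": "arm_command", "data": {"motion": [-1,0,0,0.8,0,0,0,-1,0,0,0.8,0,0,0,0.2,0,0,0.8,0,0,0,0.2,0,0,0.8,0,0,0,0.2,0,0,0.8,0,0,0,0.2,0,0,-10,0,0,0,0.2,0,0,-40,0,0,0,0.2,0,0,-90,0,0,0,0.2,0,0,-110,0,0,0,0.2,0,0,-110,0,0,0,0.2,0,0,-110,0,0,0]}}

```text
t: 17.15
eef_pos: [570.8, 257.6, 129.6]
tcp_rot: [-3.141, -0.001, 0.206]
ft_force: [0.2, -0.6, -1.2]
opening: 0.601
```

```bash
python3 plan.py 449 -81.5 110 -14.8
```

```text
t 17.15 tcp [570.8 257.6 129.6] rot deg [-1.7999e+02 -3.0000e-02  1.1780e+01] open mm 57.1 F [ 0.2 -0.6 -1.2]
(449.0, -81.5, 110.0, -14.8) -> [-188.4  307.1   19.6] rz 26.6
```

Call:
{"op": "arm_command", "data": {"motion": [0.2,-188.4,307.1,19.6,0,0,26.6,0.2,-188.4,307.1,19.6,0,0,26.6,0.2,-188.4,307.1,19.6,0,0,26.6,0.2,-188.4,307.1,19.6,0,0,26.6,0.2,-188.4,307.1,19.6,0,0,26.6,0.2,-188.4,307.1,19.6,0,0,26.6,0.2,-188.4,307.1,19.6,0,0,26.6,0.2,-188.4,307.1,19.6,0,0,26.6,0.2,-188.4,307.1,19.6,0,0,26.6,0.2,-188.4,307.1,19.6,0,0,26.6,0.2,-188.4,307.1,19.6,0,0,26.6,0.2,-188.4,307.1,19.6,0,0,26.6]}}

```text
t: 18.35
eef_pos: [449.5, -80.3, 109.5]
tcp_rot: [-3.141, 0.0, -0.257]
ft_force: [0.4, 0.1, 0.0]
opening: 0.599
```

```bash
python3 plan.py 449 -81.5 8 -14.8;  python3 - <<'E'
from h import *
p,d=env.read_camera("scene"); cv2.imwrite("pics/s5.png",cv2.resize(p[60:260,80:380,::-1],(790,527)))
E
```

```text
t 18.35 tcp [449.5 -80.3 109.5] rot deg [-179.99    0.    -14.71] open mm 56.9 F [0.4 0.1 0. ]
(449.0, -81.5, 8.0, -14.8) -> [ -0.2   1.3 101.5] rz 0.1
```

View pics/s5.png

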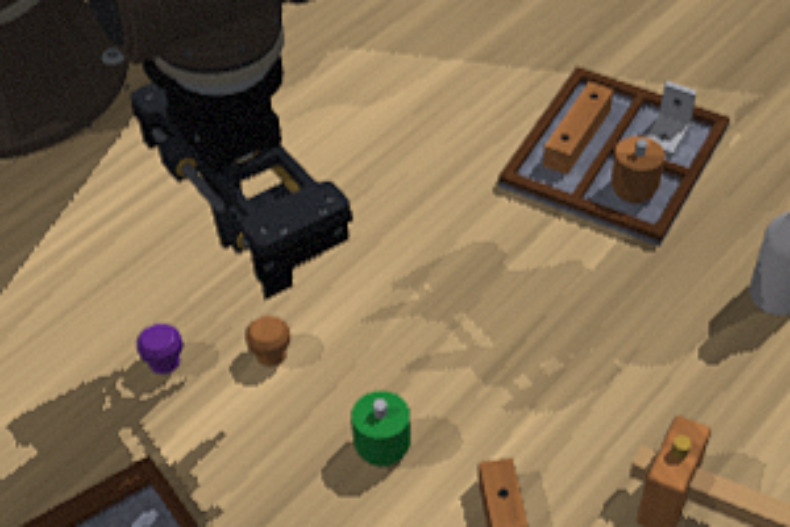

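Call:
{"op": "arm_command", "data": {"motion": [0.2,0,1,35,0,0,0,0.2,0,1,70,0,0,0,0.2,0,1,92,0,0,0,0.2,0,1,101.5,0,0,0,0.2,0,1,101.5,0,0,0,0.2,0,1,101.5,0,0,0,-1,0,1,101.5,0,0,0,-1,0,1,101.5,0,0,0,-1,0,1,101.5,0,0,0,-1,0,1,101.5,0,0,0,-1,0,1,101.5,0,0,0,-1,0,1,101.5,0,0,0]}}

```text
t: 19.6
eef_pos: [449.2, -82.5, 8.6]
tcp_rot: [-3.142, -0.001, -0.259]
ft_force: [-0.5, -0.9, 7.1]
opening: 0.363
```

```bash
python3 plan.py 461 -364.4 90 -14.8
```

```text
t 19.6 tcp [449.2 -82.5   8.6] rot deg [-1.800e+02 -5.000e-02 -1.483e+01] open mm 34.5 F [-0.5 -0.9  7.1]
(461.0, -364.4, 90.0, -14.8) -> [ 83.6 269.4 -81.4] rz -0.0
```

Call:
{"op": "arm_command", "data": {"motion": [-1,0,0,-25,0,0,0,-1,0,0,-60,0,0,0,-1,0,0,-81,0,0,0,-1,0,0,-81,0,0,0]}}

```text
t: 20.0
eef_pos: [450.0, -82.8, 91.4]
tcp_rot: [3.141, -0.005, -0.259]
ft_force: [-0.3, 0.5, -0.5]
opening: 0.364
```

```bash
python3 plan.py 461 -364.4 90 -14.8;  python3 - <<'E'
from h import *
p,d=env.read_camera("scene"); cv2.imwrite("pics/s6.png",cv2.resize(p[110:230,110:290,::-1],(780,520)))
E
```

```text
t 20.0 tcp [450.  -82.8  91.4] rot deg [179.99  -0.27 -14.82] open mm 34.6 F [-0.3  0.5 -0.5]
(461.0, -364.4, 90.0, -14.8) -> [ 82.7 269.4   1.4] rz -0.0
```

View pics/s6.png

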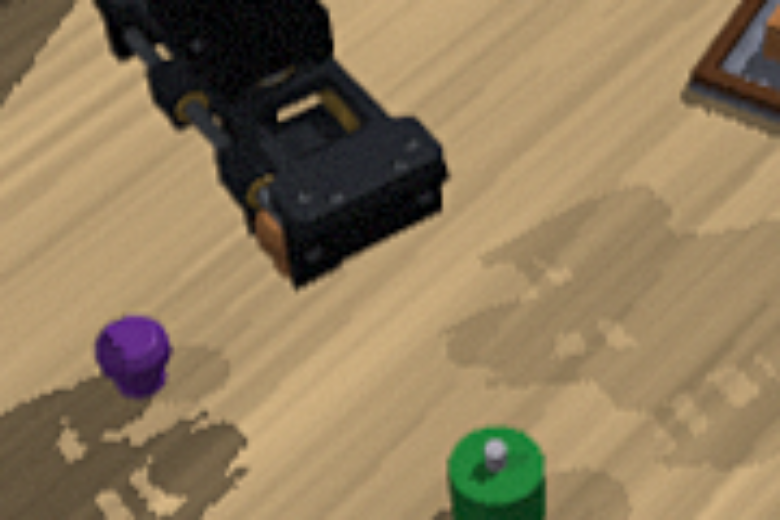

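Knob is held (brown just visible beside the finger at (270,240) of the crop). Carry it to board2.

Call:
{"op": "arm_command", "data": {"motion": [-1,82.7,269.4,0,0,0,0,-1,82.7,269.4,0,0,0,0,-1,82.7,269.4,0,0,0,0,-1,82.7,269.4,0,0,0,0,-1,82.7,269.4,0,0,0,0,-1,82.7,269.4,0,0,0,0,-1,82.7,269.4,0,0,0,0,-1,82.7,269.4,0,0,0,0,-1,82.7,269.4,0,0,0,0,-1,82.7,269.4,0,0,0,0]}}

```text
t: 21.05
eef_pos: [460.0, -362.8, 88.8]
tcp_rot: [-3.141, 0.001, -0.257]
ft_force: [0.1, 0.7, -0.1]
opening: 0.362
```

```bash
python3 plan.py 461 -364.4 14.8 -14.8;  python3 - <<'E'
from h import *
p,d=env.read_camera("scene"); cv2.imwrite("pics/s7.png",cv2.resize(p[190:340,10:210,::-1],(780,585)))
E
```

```text
t 21.05 tcp [ 460.  -362.8   88.8] rot deg [-1.7997e+02  4.0000e-02 -1.4750e+01] open mm 34.4 F [ 0.1  0.7 -0.1]
(461.0, -364.4, 14.8, -14.8) -> [ 1.4  1.3 74. ] rz 0.1
```

View pics/s7.png

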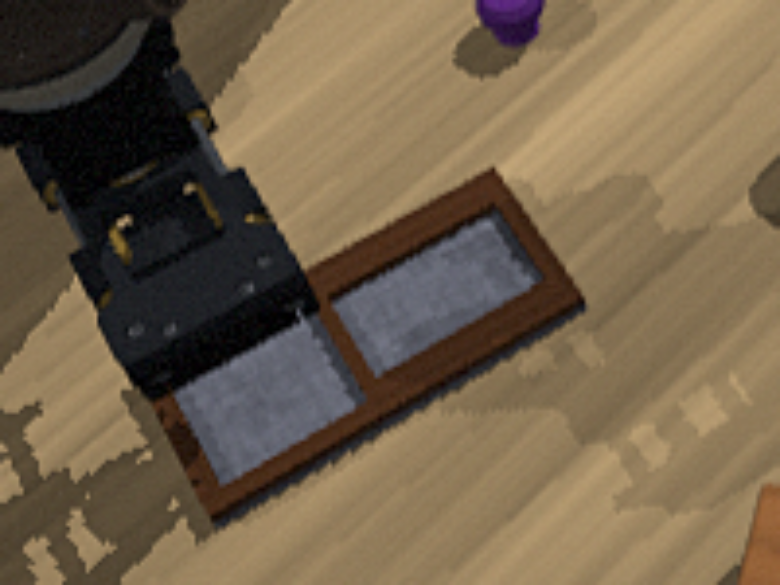

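Call:
{"op": "arm_command", "data": {"motion": [-1,1,1,35,0,0,0,-1,1,1,58,0,0,0,-1,1,1,70,0,0,0,-1,1,1,73.8,0,0,0,-1,1,1,73.8,0,0,0,-1,1,1,73.8,0,0,0,-1,1,1,73.8,0,0,0]}}

```text
t: 21.8
eef_pos: [461.0, -365.5, 16.1]
tcp_rot: [3.141, -0.001, -0.259]
ft_force: [-0.3, -0.4, -0.0]
opening: 0.36
```

```bash
python3 plan.py 461 -364.4 14.8 -14.8
```

```text
t 21.8 tcp [ 461.  -365.5   16.1] rot deg [ 1.7997e+02 -7.0000e-02 -1.4820e+01] open mm 34.2 F [-0.3 -0.4 -0. ]
(461.0, -364.4, 14.8, -14.8) -> [-0.3 -1.   1.3] rz -0.0
```

Call:
{"op": "arm_command", "data": {"motion": [-1,0,0,1.2,0,0,0,-1,0,0,1.2,0,0,0,-1,0,0,1.2,0,0,0]}}

```text
t: 22.1
eef_pos: [461.0, -365.5, 14.7]
tcp_rot: [3.141, -0.001, -0.259]
ft_force: [0.5, 0.6, 5.2]
opening: 0.362
```

Call:
{"op": "arm_command", "data": {"motion": [-0.05,0,0,1.2,0,0,0,-0.05,0,0,1.2,0,0,0,-0.05,0,0,1.2,0,0,0,-0.05,0,0,-8,0,0,0,-0.05,0,0,-25,0,0,0,0.2,0,0,-65,0,0,0,0.2,0,0,-95,0,0,0,0.2,0,0,-95,0,0,0,0.2,0,0,-95,0,0,0]}}

```text
t: 23.0
eef_pos: [460.7, -365.3, 109.9]
tcp_rot: [3.141, -0.001, -0.259]
ft_force: [-0.1, 0.5, -0.1]
opening: 0.6
```

```bash
python3 plan.py 682.5 -77.7 110 48.8 
```

```text
t 23.0 tcp [ 460.7 -365.3  109.9] rot deg [ 1.7996e+02 -7.0000e-02 -1.4820e+01] open mm 57.0 F [-0.1  0.5 -0.1]
(682.5, -77.7, 110.0, 48.8) -> [ 1.408e+02 -3.348e+02 -1.000e-01] rz -63.6
```

Call:
{"op": "arm_command", "data": {"motion": [0.2,140.8,-334.8,0,0,0,-63.6,0.2,140.8,-334.8,0,0,0,-63.6,0.2,140.8,-334.8,0,0,0,-63.6,0.2,140.8,-334.8,0,0,0,-63.6,0.2,140.8,-334.8,0,0,0,-63.6,0.2,140.8,-334.8,0,0,0,-63.6,0.2,140.8,-334.8,0,0,0,-63.6,0.2,140.8,-334.8,0,0,0,-63.6,0.2,140.8,-334.8,0,0,0,-63.6,0.2,140.8,-334.8,0,0,0,-63.6,0.2,140.8,-334.8,0,0,0,-63.6,0.2,140.8,-334.8,0,0,0,-63.6]}}

```text
t: 24.2
eef_pos: [681.9, -78.9, 109.1]
tcp_rot: [-3.141, 0.0, 0.849]
ft_force: [-0.1, -0.0, 0.6]
opening: 0.598
```

```bash
python3 plan.py 682.5 -77.7 10 48.8;  python3 - <<'E'
from h import *
p,d=env.read_camera("scene"); cv2.imwrite("pics/s8.png",cv2.resize(p[150:350,30:330,::-1],(790,527)))
E
```

```text
t 24.2 tcp [681.9 -78.9 109.1] rot deg [-1.7998e+02  1.0000e-02  4.8630e+01] open mm 56.8 F [-0.1 -0.   0.6]
(682.5, -77.7, 10.0, 48.8) -> [ 1.4 -0.3 99.1] rz -0.2
```

View pics/s8.png

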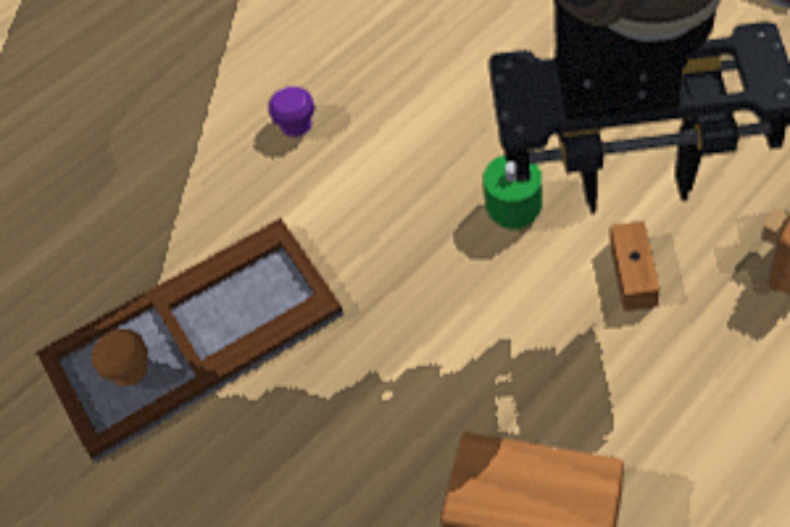

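Call:
{"op": "arm_command", "data": {"motion": [0.2,1,0,35,0,0,0,0.2,1,0,70,0,0,0,0.2,1,0,92,0,0,0,0.2,1,0,99.1,0,0,0,0.2,1,0,99.1,0,0,0,0.2,1,0,99.1,0,0,0,-1,1,0,99.1,0,0,0,-1,1,0,99.1,0,0,0,-1,1,0,99.1,0,0,0,-1,1,0,99.1,0,0,0,-1,1,0,99.1,0,0,0,-1,1,0,99.1,0,0,0]}}

```text
t: 25.45
eef_pos: [683.2, -76.8, 10.3]
tcp_rot: [3.141, -0.0, 0.851]
ft_force: [-0.9, 0.4, 1.6]
opening: 0.273
```

```bash
python3 plan.py 483.7 -278.3 100 -14.8
```

```text
t 25.45 tcp [683.2 -76.8  10.3] rot deg [ 1.7999e+02 -1.0000e-02  4.8780e+01] open mm 26.0 F [-0.9  0.4  1.6]
(483.7, -278.3, 100.0, -14.8) -> [-283.   -17.3  -89.7] rz 63.6
```

Call:
{"op": "arm_command", "data": {"motion": [-1,0,0,-40,0,0,0,-1,0,0,-90,0,0,0,-1,-283,-17.3,-89.7,0,0,63.6,-1,-283,-17.3,-89.7,0,0,63.6,-1,-283,-17.3,-89.7,0,0,63.6,-1,-283,-17.3,-89.7,0,0,63.6,-1,-283,-17.3,-89.7,0,0,63.6,-1,-283,-17.3,-89.7,0,0,63.6,-1,-283,-17.3,-89.7,0,0,63.6,-1,-283,-17.3,-89.7,0,0,63.6,-1,-283,-17.3,-89.7,0,0,63.6,-1,-283,-17.3,-89.7,0,0,63.6,-1,-283,-17.3,-89.7,0,0,63.6,-1,-283,-17.3,-89.7,0,0,63.6]}}

```text
t: 26.85
eef_pos: [483.7, -278.1, 99.7]
tcp_rot: [-3.142, 0.0, -0.257]
ft_force: [-0.7, -0.0, -0.5]
opening: 0.269
```

```bash
python3 plan.py 483.7 -278.3 16.5 -14.8;  python3 - <<'E'
from h import *
p,d=env.read_camera("scene"); cv2.imwrite("pics/s9.png",cv2.resize(p[170:350,20:260,::-1],(780,585)))
E
```

```text
t 26.85 tcp [ 483.7 -278.1   99.7] rot deg [-180.      0.    -14.74] open mm 25.6 F [-0.7 -0.  -0.5]
(483.7, -278.3, 16.5, -14.8) -> [ 0.   0.2 83.2] rz 0.1
```

View pics/s9.png

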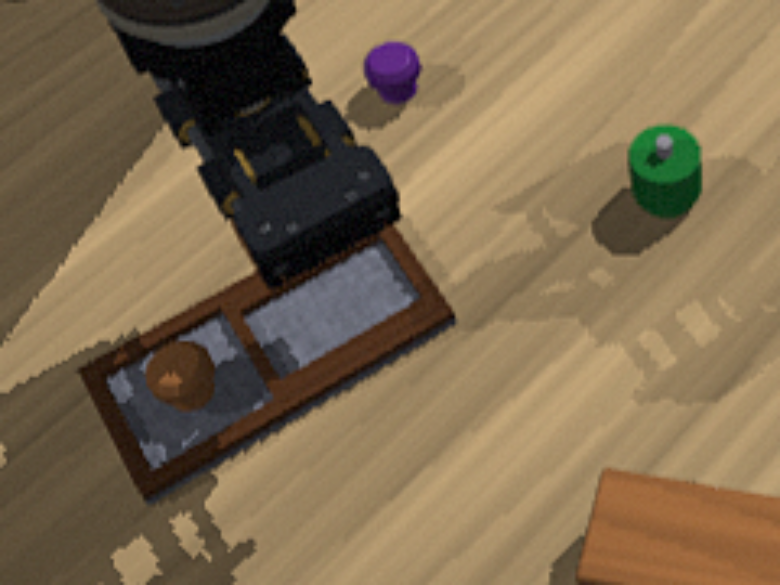

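Call:
{"op": "arm_command", "data": {"motion": [-1,0,0,40,0,0,0,-1,0,0,65,0,0,0,-1,0,0,78,0,0,0,-1,0,0,83,0,0,0,-1,0,0,83,0,0,0,-1,0,0,83,0,0,0,-1,0,0,83,0,0,0]}}

```text
t: 27.6
eef_pos: [484.0, -278.6, 17.4]
tcp_rot: [3.141, -0.001, -0.259]
ft_force: [-1.5, -0.5, -0.2]
opening: 0.269
```

Call:
{"op": "arm_command", "data": {"motion": [-1,0,0,0.9,0,0,0,-1,0,0,0.9,0,0,0,-0.15,0,0,0.9,0,0,0,-0.15,0,0,0.9,0,0,0,-0.15,0,0,0.9,0,0,0,-0.15,0,0,-8,0,0,0,-0.15,0,0,-30,0,0,0,0,0,0,-75,0,0,0,0,0,0,-120,0,0,0,0,-110,0,-160,0,0,0,0,-110,0,-160,0,0,0,0,-110,0,-160,0,0,0,0,-110,0,-160,0,0,0,0,-110,0,-160,0,0,0]}}

```text
t: 29.0
eef_pos: [378.1, -250.9, 177.1]
tcp_rot: [3.141, -0.002, -0.259]
ft_force: [0.3, -0.2, 0.1]
opening: 0.502
```

```bash
python3 - <<'E'
from h import *
np.set_printoptions(precision=1,suppress=True)
for n in("scene","top"):
    p,d=env.read_camera(n); np.savez(f"{n}.npz",p=p,d=d); cv2.imwrite(f"pics/{n}_end.png",cv2.resize(p[:,:,::-1],(768,576)))
from fit import rect
for nm,c,r,z0,z1 in [("long",(492,281),60,24,40),("short",(484,-278),36,24,40),("brk",(551,354),25,30,60),("knob",(461,-364),28,25,50),("foot",(571,257),30,46,56)]:
    for cam in("top","scene"):
        try:
            q,s=rect(cam,c,r,z0,z1); print(nm,cam,q,np.percentile(s[:,2],[5,50,95]))
        except Exception as e: print(nm,cam,e)
E
```

```text
long top [491.3 281.8  26.3 101.9  12.5 410. ] [28.2 31.1 34.1]
long scene [492.6 282.   27.6 104.5  11.7 352. ] [26.5 31.9 34.2]
short top [ 483.9 -276.9   58.6   26.3   75.5  232. ] [27.9 31.  33.8]
short scene [ 484.8 -278.9   60.    28.1   76.   466. ] [26.2 32.1 34.6]
brk top [551.4 354.9  29.7   6.7  13.1  47. ] [33.3 46.  52.2]
brk scene [552.2 353.9  29.6  11.7  16.7 104. ] [31.6 43.4 52.2]
knob top [ 473.5 -365.6   23.4    8.3   73.    25. ] [30.5 36.3 40.6]
knob scene [ 463.7 -363.9   33.2   35.4   53.2  330. ] [29.7 38.9 41.9]
foot top [571.6 259.4  43.3  42.2  70.7 224. ] [47.3 50.5 53.4]
foot scene [571.8 259.   43.4  44.8   6.8 200. ] [47.7 50.7 53.5]
```

View pics/scene_end.png

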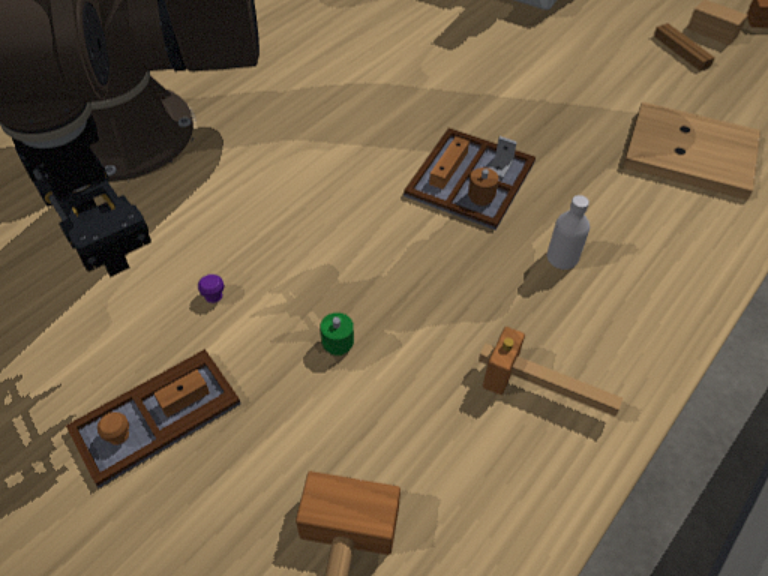

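View pics/top_end.png

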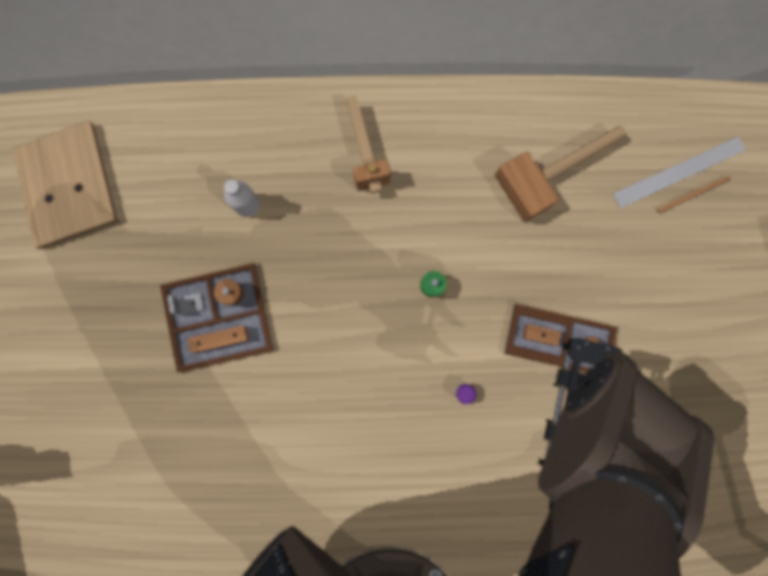

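Call:
{"op": "arm_command", "data": {"motion": [0,-14,-256,-50,0,0,0,0,-14,-256,-50,0,0,0,0,-14,-256,-50,0,0,0,0,-14,-256,-50,0,0,0,0,-14,-256,-50,0,0,0,0,-14,-256,-50,0,0,0,0,-14,-256,-50,0,0,0,0,-14,-256,-50,0,0,0,0,-14,-256,-50,0,0,0]}}

```text
t: 30.0
eef_pos: [429.2, -0.3, 226.1]
tcp_rot: [3.141, 0.001, -0.26]
ft_force: [-0.3, -0.5, 0.3]
opening: 0.495
```

```bash
python3 - <<'E'
from h import *
np.set_printoptions(precision=1,suppress=True)
for n in("scene","top"):
    p,d=env.read_camera(n); np.savez(f"{n}.npz",p=p,d=d)
    if n=="scene": cv2.imwrite("pics/e_s.png",cv2.resize(p[220:330,30:170,::-1],(760,597),interpolation=cv2.INTER_CUBIC))
    else: cv2.imwrite("pics/e_t.png",cv2.resize(p[190:260,325:425,::-1],(760,532),interpolation=cv2.INTER_CUBIC))
from fit import rect
for nm,c,r,z0,z1 in [("knob",(461,-364),28,25,50),("knobtop",(461,-364),28,36,50)]:
    for cam in("top","scene"):
            q,s=rect(cam,c,r,z0,z1); A=np.c_[s[:,:2]-q[:2],np.ones(len(s))]; print(nm,cam,q,np.percentile(s[:,2],[5,50,95,99]),"slope",np.linalg.lstsq(A,s[:,2],rcond=None)[0])
E
```

```text
knob top [ 460.1 -362.1   34.1   31.4   31.8  146. ] [29.9 37.4 41.4 42.3] slope [ 0.  -0.1 36.9]
knob scene [ 463.4 -363.6   33.4   34.6   52.2  328. ] [29.  38.9 42.3 43.4] slope [-0.2  0.1 38.3]
knobtop top [ 460.4 -363.5   32.6   26.7   17.1   95. ] [36.3 38.8 41.7 42.4] slope [-0.1  0.  38.8]
knobtop scene [ 462.2 -363.5   32.8   31.1    6.4  236. ] [36.7 39.8 42.5 43.5] slope [-0.   0.  39.8]
```

View pics/e_s.png

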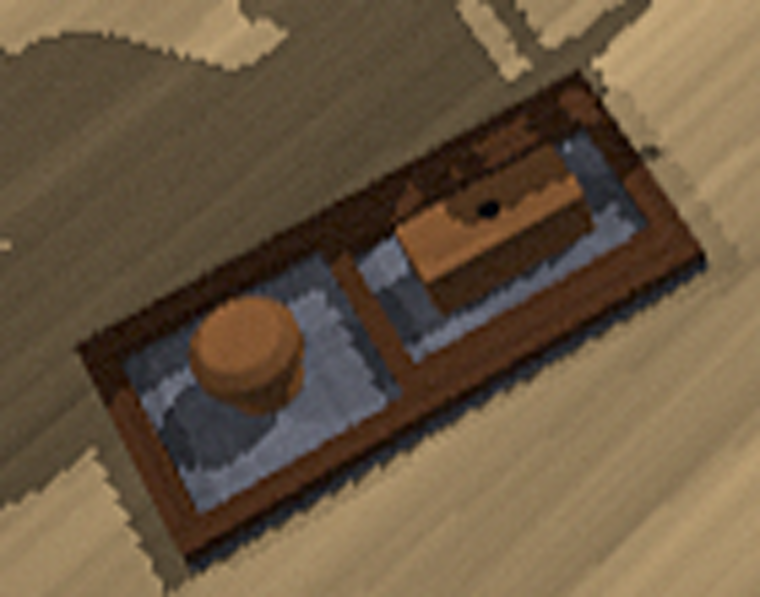

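View pics/e_t.png

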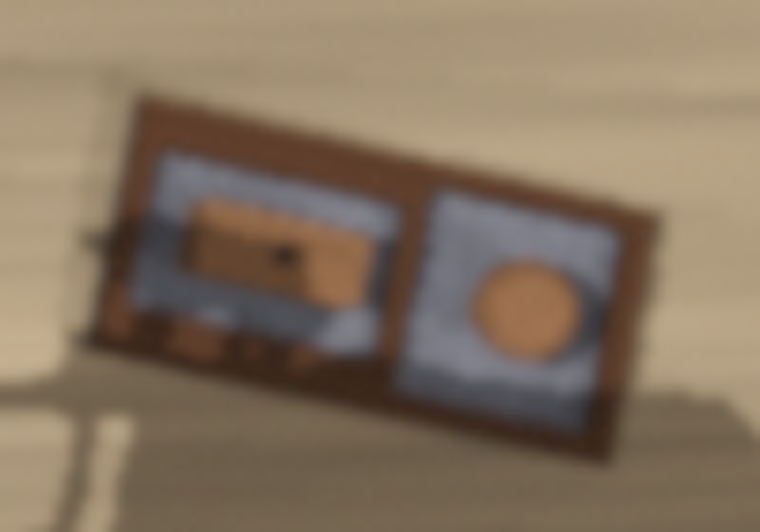

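The knob (scene crop ~(247,350)) stands upright and level. The short cleat (~(490,225)) lies flat in the oblong pocket, and the gripper is clear.

```bash
python3 -c "
from cell import env
print(env.state()['t']); print(env.job_done())"
```

```text
30.1
the job is handed in; nothing more can be done
None
```

Both kits are made up, and the job was handed in at about 30 s of the 109 s allowed.

- **Board3:** the long cleat is in the long pocket. The steel bracket and the brown foot are in the two square pockets, the bracket in the one at y +40 and the foot in the one at y -40.
- **Board2:** the brown knob is in the square pocket and the short cleat is in the oblong one.

**Last checks:**
- In both cameras every part is upright and within about 3 mm of where I aimed it. Top heights fit the 6 mm pocket floors: cleats about 31–32 mm, foot about 50.5 mm, knob about 39–40 mm and level, bracket up to about 52 mm.
- The arm was parked clear with the gripper part open. The glue bottle, mallet, gauge, green foot and purple knob show at the same places in the pictures as at the start.

**Checks that disagreed:**
- The knob's grip read 34.5 mm where 36 mm was expected. It was probably held just above the widest part of the head; it was still upright after I let go.
- The first top view for the knob was partly blocked by the arm, so I moved the arm aside and measured again, and that reading agreed.

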